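# Close the biscuit tub on the breakfast buffet

### The arm

A 6-joint arm with a two-finger parallel gripper is mounted at the origin on the work surface. World frame = base frame: x ahead of the robot, y to its left, z up, the work surface at z = 0. Lengths are in m, angles in degrees, forces in N, time in s.
With the tool pointing down it reaches from about 0.35 to 0.875 m from the base axis. Payload 4.2 kg.
Tool frame: the origin (TCP) lies midway between the tips of the shut fingers; the grasp point (between the pads) lies 19 mm behind it; z points along the fingers, y is the direction in which the jaws open and shut (so a half turn about z gives the same grasp; the last joint's range is limited). The gripper opens to 87 mm and grips with 3 to 60 N. Pads are 19 mm wide; open, the fingers measure 117 mm over their backs; the gripper's body (75 mm by 190 mm) begins 51 mm behind the grasp point.
Start: joints at [-48.381, 22.042, 0.453, 0, -68.411, -14.817], TCP at [0.282, -0.558, 0.223] pointing down, gripper open.
Joint ranges: [-179.83, 179.83], [-69.29, 118.12], [-61.27, 80.66], [-181.25, 117.63], [-171.15, -9.14], [-177.46, 177.46]. Speed limits (degrees/s): [159.86, 159.86, 180, 180, 180, 180].

### API

Orientations are given as a 3x3 rotation matrix whose columns are the frame's x, y, z axes.
In Python, from station import sense, capture, get_calibration, finish_job, spot_in, spot_point gives the robot as it stands.
- The arm moves only by the shell command python3 -m inch 'ROWS'. ROWS is JSON, a list of rows, each an object with "fingers": the finger opening in cm, from 0 to 8.7; "delta_pos": the shift along the tool's x, y, z in cm, a list of three; "spin": the turn about the tool's z in degrees. In form: [{"fingers": fingers, "delta_pos": [dx, dy, dz], "spin": spin}, ...]. A call has 1 to 20 rows; each row is the pose to reach, as a shift and turn from the pose commanded when the call began, along the tool's axes at that moment; what a row does not reach only later rows make up. A row lasts 1/10 s, in which the tool goes at most 50 mm and 8.59 degrees, less where a joint would pass 70% of its speed; a pose out of reach is approached as far as the arm can. A call with a gripper value outside its range is refused whole. The fingers move at their own pace and stop on an object; the grip force is fixed at half the most. Time passes only in rows, so rows that repeat a pose let the fingers close. It gives the time, the measured TCP pose, the force and the opening at its end, in the units of the state.
- sense(): the state, without advancing time (a new reading comes with each control period).
- capture(name): name is "side" or "top"; returns the picture (400x640x3 uint8, red, green, blue); there is no depth.
- get_calibration(name): a dict with "K" (3x3 intrinsics, pixels), "T" (4x4, takes a point from camera to world coordinates). Camera axes: x right, y up, looking along -z (the intrinsics and any distortion apply to the point x, -y, -z); pixel columns grow to the right and rows downward; lengths in m; the calibration is good to about 2 mm. A picture is of the moment at which its call begins. get_calibration takes no time and is no camera call.
- finish_job(): hands the job in, once; it reports no verdict.
Trained networks look in the newest picture that a camera, given by its name, has taken for a name from the list of things; names that differ only in an ending like _2 or _b are one class to them, and where a whole thing is asked for, a point or a joint stands for the part that bears it (a point fixed in the world has none). Each returns a list of dicts, best first, with "conf" (0 to 1); they miss things now and then, are a little off and sometimes report something else, mostly with a low value. They report only what shows in the picture. A call takes as long as a camera call. They do not tell look-alikes from the thing itself.
- spot_in(camera, target): "extent" ([left, top, right, bottom] as shares, 0 to 1, of the picture: columns of its width, rows of its height, round what is visible of it).
- spot_point(camera, target): "location" ([column, row] as shares, 0 to 1, of the picture: columns of its width, rows of its height: a listed point, or the origin of a listed thing).
The state is a dict: "time_s": time; "joints": joint angles; "joint_velocities": joint speeds; "effort": joint torques, N m; "tcp_pos": TCP position; "ee_rot": TCP orientation; "wrist_force": force on the tool from outside, world axes, zero at the start; "moment": the same for the moment, N m; "gripper_width": opening from 0.0 (shut) to 1.0 (fully open).
Only numpy, scipy, OpenCV 4.12 (cv2) and the standard library are available. Lean on these libraries where they do the work, as an engineer would, in place of code of your own. Each camera call takes 0.05 s, during which the arm holds its last target.

### The job

Breakfast is over: put the matching mint-green lid on the open mint-green biscuit tub and press it fully home, so that both side clips snap over its edge, then let go. Leave the tub standing upright on the counter, and leave the smaller pink lid where it is.

Things in the scene. Friction and masses are not known exactly. Their poses are not given: they have to be found in the camera images.
- tub: Open round mint-green tub with biscuits (below 35 mm) in it, loose, upright, 0.5 to 1 kg. 132 mm across and 80 mm high at the rim, opening 124 mm. Origin: centre of its underside, z up. At its +y and -y sides stand cream sprung clips, out to 81 mm from the axis, with round beads 92 to 102 mm high that reach in to 71 mm from the axis.
- mouth (a point): Centre of the tub's mouth, level with its rim, 80 mm above its underside; z up. The lid first rests on the clips, about 12 mm above the rim; pushing it straight down with about 8 to 15 N spreads them, it drops onto the rim and they spring back over its edge. Home, the lid's origin is 24 mm below this point, on the same axis; its yaw does not matter.
- lid: The tub's round lid: mint green, 148 mm across, 50 to 100 g, loose, right way up on the counter. Origin: centre of its underside, z up. Below: a plug 24 mm high, 88 mm across, widening to 112 mm. Then the flange, from 24 to 36 mm high. In the middle a round upright grip knob, 28 mm thick, from 36 to 74 mm high; hold its upper half to keep the fingers above the clips.
- pink_lid: Lid of another tub, to be left alone: pink, 112 mm across, 74 mm high, with the same knob as the mint lid; it does not fit the mint tub. Origin: centre of its underside, z up.
Not all that is in view belongs to the job. Leave any blue look-alike of the lid alone.

How it is judged:
By the outcome, as a careful person would: the job done as asked, in the order asked, and still so for the second after the job is handed in, with the robot touching nothing.
It also fails if it takes over 40 s, if anything falls off the work surface, if the arm or the gripper's body presses on something with over 40 N, if the wrist force passes 120 N, or if a joint passes its speed limit or range.

## Working session

There is one attempt and no reset: what is moved stays moved. The work goes in short steps, Python scripts to look and compute and a shell command to move; the robot and the scene stay as the last step left them, time stands still between calls to the robot, and variables do not carry over. Pictures are saved under pics/ and viewed, and the job is handed in when it is done.

```bash
mkdir -p pics; ls
cat > h.py <<'E'
import numpy as np, cv2
from station import *
def px2ray(cam,u,v):
    c=get_calibration(cam);K=np.array(c["K"]);T=np.array(c["T"])
    d=np.linalg.inv(K)@np.array([u,v,1.]); d=np.array([d[0],-d[1],-d[2]])
    return T[:3,3],T[:3,:3]@d
def onplane(cam,u,v,z):
    o,d=px2ray(cam,u,v); return o+d*(z-o[2])/d[2]
def proj(cam,p):
    c=get_calibration(cam);K=np.array(c["K"]);T=np.array(c["T"])
    q=T[:3,:3].T@(np.array(p)-T[:3,3]); q=K@np.array([q[0],-q[1],-q[2]]); return q[:2]/q[2]
E
python3 - <<'E'
from h import *
for c in ["top","side"]:
    im=capture(c); cv2.imwrite(f"pics/{c}0.png",im[:,:,::-1])
    k=get_calibration(c); print(c,{a:(np.round(b,3).tolist() if not isinstance(b,str) else b) for a,b in k.items()})
    for t in ["lid","tub","pink_lid","mouth"]:
        for r in spot_in(c,t)[:3] if t!="mouth" else []: print(t,r["conf"],np.round(np.array(r["extent"])*[640,400,640,400]))
        for r in spot_point(c,t)[:3]: print(t,"pt",r["conf"],np.round(np.array(r["location"])*[640,400],1))
s=sense();print(s)
E
```

```text
pics
top {'K': [[439.219, 0.0, 315.938], [0.0, 439.219, 201.786], [0.0, 0.0, 1.0]], 'T': [[-0.005, 0.993, -0.115, 0.325], [-1.0, -0.003, 0.015, 0.016], [0.015, 0.115, 0.993, 1.301], [0.0, 0.0, 0.0, 1.0]]}
lid 0.77 [389. 256. 444. 306.]
lid 0.65 [384. 184. 433. 235.]
lid 0.64 [369. 114. 420. 159.]
lid pt 0.85 [392.2 143.1]
lid pt 0.68 [407.5 209.3]
lid pt 0.62 [410.9 280. ]
tub 0.65 [181. 163. 235. 217.]
tub pt 0.6 [212.1 194. ]
pink_lid 0.59 [306. 154. 343. 194.]
pink_lid pt 0.66 [322.6 176. ]
mouth pt 0.68 [208.1 190.4]
side {'K': [[452.417, 0.0, 320.852], [0.0, 452.417, 191.441], [0.0, 0.0, 1.0]], 'T': [[-0.965, 0.206, -0.164, 0.259], [-0.263, -0.746, 0.611, 0.742], [0.003, 0.633, 0.774, 0.987], [0.0, 0.0, 0.0, 1.0]]}
lid 0.82 [321. 110. 372. 149.]
lid 0.62 [395. 123. 442. 159.]
lid 0.6 [255. 105. 301. 143.]
lid pt 0.76 [278.4 126.7]
lid pt 0.75 [345.7 137.2]
lid pt 0.75 [413.8 145.4]
tub 0.96 [231. 252. 307. 318.]
tub 0.68 [270. 167. 308. 196.]
tub pt 0.94 [273.3 295.1]
pink_lid 0.74 [269. 168. 309. 198.]
pink_lid pt 0.66 [289.9 186.7]
mouth pt 0.94 [268.1 281.1]
{'time_s': 0.8, 'joints': array([-4.83818601e+01,  2.20390381e+01,  4.53045652e-01, -3.95944921e-04,
       -6.84120543e+01, -1.48171698e+01]), 'joint_velocities': array([ 0.14077579,  0.06994767,  0.00386523, -0.01559687, -0.03581624,
        0.03983665]), 'effort': array([ 2.45300162e-04, -3.90414119e+01,  1.87613440e+01,  4.22409385e+00,
        1.55140524e-02, -1.15924993e-05]), 'tcp_pos': array([ 0.28182404, -0.55782435,  0.22257978]), 'ee_rot': array([[-8.92579330e-01, -4.50890384e-01,  2.74458618e-05],
       [-4.50890385e-01,  8.92579330e-01, -2.12182843e-05],
       [-1.49304886e-05, -3.13140772e-05, -9.99999999e-01]]), 'wrist_force': array([ 1.16667825,  0.77359906, -0.5036943 ]), 'moment': array([ 0.01740935, -0.01525462, -0.01479919]), 'gripper_width': 1.002490865832784}
```

View pics/top0.png

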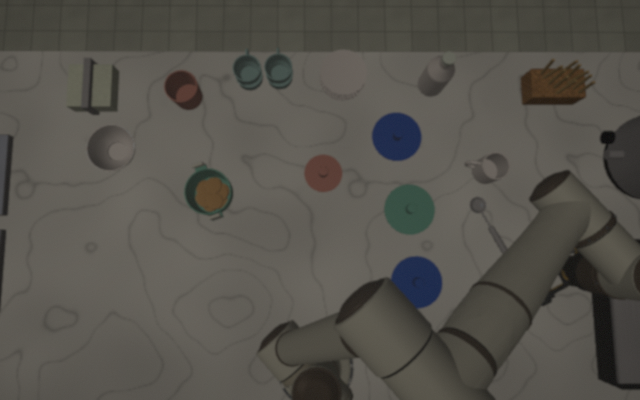

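View pics/side0.png

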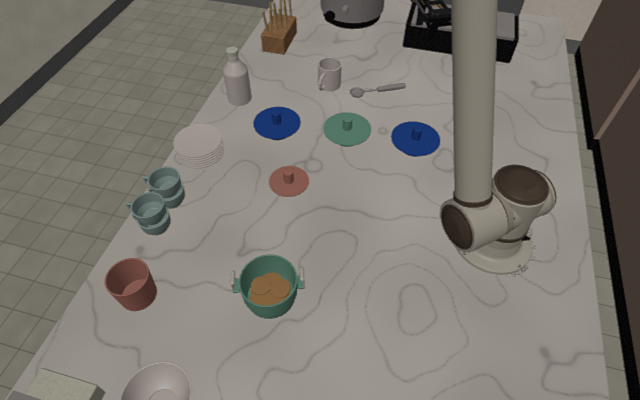

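Run:
```python
import cv2,numpy as np
a=cv2.imread("pics/top0.png")[100:320,350:460];b=cv2.imread("pics/side0.png")[95:175,240:460]
a=cv2.resize(a,None,fx=2.7,fy=2.7,interpolation=cv2.INTER_CUBIC);b=cv2.resize(b,(480,175),interpolation=cv2.INTER_CUBIC)
o=np.zeros((594,297+480,3),np.uint8);o[:a.shape[0],:297]=a;o[:175,297:]=b
c=cv2.resize(cv2.imread("pics/side0.png")[240:330,220:320],None,fx=4,fy=4,interpolation=cv2.INTER_CUBIC)
o[190:550,297:697]=c
cv2.imwrite("pics/crop0.png",o)
```

```text
(no output)
```

View pics/crop0.png

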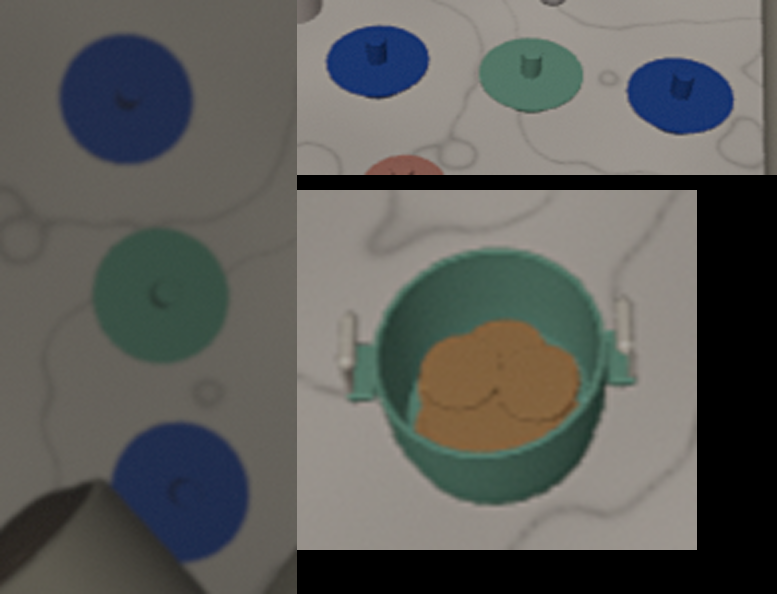

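Pixel positions of the four lids in the top picture:
- Blue: (397,136) and (416,282). These are look-alikes.
- Pink: (323,173), the smaller one, to be left alone.
- Mint: (409,209), and (347,129) in the side picture. It is the only mint-green one and the right size, and the crop confirms it is the lid meant.

The tub is at (209,192) in the top picture and (268,286) in the side picture. Its clips are at side pixels (234,282) and (302,279). Next I'll fit the positions.

```bash
cat >> h.py <<'E'
from scipy.optimize import minimize
def cone(rings,xy):
    t=np.linspace(0,2*np.pi,48,endpoint=False)
    return np.array([[xy[0]+r*np.cos(a),xy[1]+r*np.sin(a),z] for r,z in rings for a in t])
def hull_mask(cam,rings,xy,S=8):
    p=np.array([proj(cam,q) for q in cone(rings,xy)])
    m=np.zeros((400,640),np.uint8); h=cv2.convexHull(np.round(p*16).astype(np.int32))
    cv2.fillConvexPoly(m,h,255,cv2.LINE_AA,4); return m/255.
def fit(cam,im,box,rings,xy0,hue=(68,92),smin=40):
    hsv=cv2.cvtColor(im,cv2.COLOR_RGB2HSV); m=((hsv[...,0]>hue[0])&(hsv[...,0]<hue[1])&(hsv[...,1]>smin)).astype(np.uint8)
    b=np.zeros_like(m);b[box[1]:box[3],box[0]:box[2]]=1;m*=b
    cs,_=cv2.findContours(m,cv2.RETR_EXTERNAL,cv2.CHAIN_APPROX_NONE);c=max(cs,key=cv2.contourArea)
    f=np.zeros_like(m);cv2.drawContours(f,[c],-1,1,-1)
    f=cv2.morphologyEx(f,cv2.MORPH_OPEN,cv2.getStructuringElement(cv2.MORPH_ELLIPSE,(15,15))).astype(float)
    g=cv2.GaussianBlur(f,(0,0),1.5)
    cost=lambda q:np.sum((cv2.GaussianBlur(hull_mask(cam,rings,q),(0,0),1.5)-g)**2)
    r=minimize(cost,xy0,method="Nelder-Mead",options=dict(initial_simplex=[xy0,xy0+np.array([.01,0]),xy0+np.array([0,.01])],xatol=1e-4))
    return r.x,r.fun,f.sum(),hull_mask(cam,rings,r.x).sum()
E
python3 - <<'E'
from h import *
ims={c:cv2.imread(f"pics/{c}0.png")[:,:,::-1].copy() for c in("top","side")}
LID=[(.074,.024),(.074,.036)]; TUB=[(.066,.08)]
print(ims["top"][209,400],ims["side"][135,335],ims["top"][190,190],ims["side"][308,268])
for c,b,p in[("top",(375,175,445,245),(400,209)),("side",(318,105,378,155),(347,130))]:
    print("lid",c,fit(c,ims[c],b,LID,onplane(c,*p,.036)[:2]))
# tub: rim outline + lower body (taper guess), use rim + base hull
for c,b,p in[("top",(175,155,245,225),(208,191)),("side",(225,245,315,325),(268,278))]:
  for rb in(.045,.05,.055,.06):
    print("tub",rb,c,fit(c,ims[c],b,TUB+[(rb,0)],onplane(c,*p,.08)[:2]))
for c,ps in[("top",[(197,166),(218,217)]),("side",[(236,276),(301,274)])]:
    print(c,[np.round(onplane(c,*p,.097),4) for p in ps])
E
```

```text
[55 79 67] [ 83 118 102] [39 47 42] [61 88 76]Traceback (most recent call last):
  File "<stdin>", line 6, in <module>
  File "h.py", line 28, in fit
    r=minimize(cost,xy0,method="Nelder-Mead",options=dict(initial_simplex=[xy0,xy0+np.array([.01,0]),xy0+np.array([0,.01])],xatol=1e-4))
    res = _minimize_neldermead(fun, x0, args, callback, bounds=bounds,
                               **options)
    fxr = func(xr)
    fx = function(np.copy(x), *(wrapper_args + args))
  File "h.py", line 27, in <lambda>
    cost=lambda q:np.sum((cv2.GaussianBlur(hull_mask(cam,rings,q),(0,0),1.5)-g)**2)
                                           ~~~~~~~~~^^^^^^^^^^^^^
  File "h.py", line 17, in hull_mask
    p=np.array([proj(cam,q) for q in cone(rings,xy)])
                ~~~~^^^^^^^
  File "h.py", line 10, in proj
    c=get_calibration(cam);K=np.array(c["K"]);T=np.array(c["T"])
ValueError: time passes only in moves, steps and waits
```

```bash
sed -i 's/^from station import \*/from station import *\nimport functools\nget_calibration=functools.lru_cache(get_calibration)/' h.py
python3 - <<'E'
from h import *
ims={c:cv2.imread(f"pics/{c}0.png")[:,:,::-1].copy() for c in("top","side")}
LID=[(.074,.024),(.074,.036)]; TUB=[(.066,.08)]
for c,b,p in[("top",(375,175,445,245),(400,209)),("side",(318,105,378,155),(347,130))]:
    print("lid",c,fit(c,ims[c],b,LID,onplane(c,*p,.036)[:2]))
for c,b,p in[("top",(175,155,245,225),(208,191)),("side",(225,245,315,325),(268,278))]:
  for rb in(.045,.05,.055,.06):
    print("tub",rb,c,fit(c,ims[c],b,TUB+[(rb,0)],onplane(c,*p,.08)[:2],smin=30 if c=="top" else 40))
for c,ps in[("top",[(197,166),(218,217)]),("side",[(236,276),(301,274)])]:
    print(c,[np.round(onplane(c,*p,.097),4) for p in ps])
E
```

```text
lid top (array([ 0.45065785, -0.27498857]), np.float64(70.13430910261806), np.float64(1905.0), np.float64(2154.4862745098044))
lid side (array([ 0.45064466, -0.27962977]), np.float64(73.76121523717953), np.float64(1229.0), np.float64(1461.2980392156862))
tub 0.045 top (array([ 1.22788407, -0.51864244]), np.float64(0.0), np.float64(0.0), np.float64(0.0))
tub 0.05 top (array([ 0.69332745, -0.00698285]), np.float64(1606.2700517081826), np.float64(0.0), np.float64(1734.7568627450983))
tub 0.055 top (array([0.66585146, 0.0365929 ]), np.float64(1652.8490128007047), np.float64(0.0), np.float64(1783.1333333333334))
tub 0.06 top (array([ 0.5028732 , -0.02408101]), np.float64(1683.1227765695432), np.float64(0.0), np.float64(1814.2666666666667))
tub 0.045 side (array([0.49563316, 0.30721942]), np.float64(53.28846736260266), np.float64(2971.0), np.float64(2820.776470588235))
tub 0.05 side (array([0.4971384 , 0.30495412]), np.float64(23.282705809697553), np.float64(2971.0), np.float64(2924.4392156862746))
tub 0.055 side (array([0.49833923, 0.30269196]), np.float64(33.001499302027774), np.float64(2971.0), np.float64(3055.219607843137))
tub 0.06 side (array([0.49976985, 0.29908322]), np.float64(97.06251069064992), np.float64(2971.0), np.float64(3203.9254901960785))
top [array([0.5662, 0.327 , 0.097 ]), array([0.4241, 0.266 , 0.097 ])]
side [array([0.5639, 0.3204, 0.097 ]), array([0.4273, 0.2778, 0.097 ])]
```

```bash
cat >> h.py <<'E'
def overlay(cam,im,box,circles,k=6,pts=()):
    x0,y0,x1,y1=box; o=cv2.resize(im[y0:y1,x0:x1,::-1],None,fx=k,fy=k,interpolation=cv2.INTER_NEAREST)
    o=cv2.convertScaleAbs(o,alpha=1.6)
    for (x,y),r,z,col in circles:
        p=np.array([proj(cam,q) for q in cone([(r,z)],(x,y))])
        cv2.polylines(o,[np.round((p+.5-[x0,y0])*k).astype(np.int32)],True,col,1)
    return o
E
python3 - <<'E'
from h import *
ims={c:cv2.imread(f"pics/{c}0.png")[:,:,::-1].copy() for c in("top","side")}
l=(.4507,-.277);t=(.496,.300)
R=(0,0,255);Y=(0,255,255)
L=[(l,.074,.036,R),(l,.074,.024,Y),(l,.014,.074,R)];T=[(t,.066,.08,R),(t,.062,.08,Y)]
a=overlay("top",ims["top"],(375,175,440,240),L,6);b=overlay("side",ims["side"],(315,103,380,155),L,6)
c=overlay("top",ims["top"],(178,155,243,225),T,6)[:];d=overlay("side",ims["side"],(228,245,310,322),T,5)
o=np.zeros((600,800,3),np.uint8)
def put(i,x,y,s):
    i=cv2.resize(i,None,fx=s,fy=s);i=i[:600-y,:800-x];o[y:y+i.shape[0],x:x+i.shape[1]]=i
put(a,0,0,.75);put(b,400,0,.9);put(c,0,300,.7);put(d,400,290,.75)
cv2.imwrite("pics/ov1.png",o)
E
```

```text
(no output)
```

View pics/ov1.png

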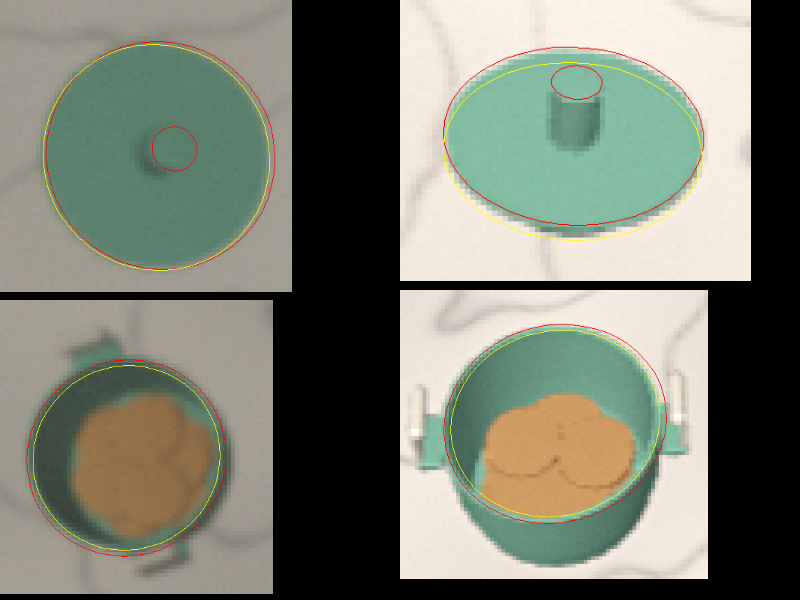

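The overlay agrees with the lid at about (0.451,-0.276) and the tub at about (0.497,0.300). I'll move above the knob.

```bash
python3 -m inch '[{"fingers":8.7,"delta_pos":[-7,4.4,0],"spin":0},{"fingers":8.7,"delta_pos":[-11,7,0],"spin":0},{"fingers":8.7,"delta_pos":[-15,9.5,0],"spin":0},{"fingers":8.7,"delta_pos":[-19,12,0],"spin":0},{"fingers":8.7,"delta_pos":[-23,14.5,0],"spin":0},{"fingers":8.7,"delta_pos":[-26,16.4,2],"spin":0},{"fingers":8.7,"delta_pos":[-27.8,17.5,5],"spin":0},{"fingers":8.7,"delta_pos":[-27.8,17.5,8],"spin":0},{"fingers":8.7,"delta_pos":[-27.8,17.5,10],"spin":0},{"fingers":8.7,"delta_pos":[-27.8,17.5,10],"spin":0},{"fingers":8.7,"delta_pos":[-27.8,17.5,10],"spin":0},{"fingers":8.7,"delta_pos":[-27.8,17.5,10],"spin":0}]'
python3 - <<'E'
from h import *
im=capture("side");cv2.imwrite("pics/side1.png",im[:,:,::-1])
im2=capture("top");cv2.imwrite("pics/top1.png",im2[:,:,::-1])
s=sense();print(s["time_s"],s["tcp_pos"],s["ee_rot"].round(3).tolist(),s["joints"])
print(proj("side",s["tcp_pos"]),proj("side",(.451,-.276,.074)))
o=cv2.resize(im[60:170,290:420,::-1],None,fx=6,fy=5.4,interpolation=cv2.INTER_CUBIC);cv2.imwrite("pics/c1.png",o)
E
```

```text
time_s: 2.0
tcp_pos: [0.452, -0.2769, 0.1241]
ee_rot: [[-0.893, -0.451, 0.003], [-0.451, 0.893, -0.001], [-0.002, -0.002, -1.0]]
wrist_force: [-0.1, 0.1, 0.5]
gripper_width: 1.001
2.1 [ 0.45183246 -0.27680287  0.12400683] [[-0.893, -0.451, 0.003], [-0.451, 0.893, -0.001], [-0.002, -0.002, -1.0]] [-1.39330315e+01  1.82937597e+01 -2.08931491e+01  1.52484692e-02
 -5.06422136e+01 -4.92953613e+01]
[347.61210825 104.66068169] [347.00225224 117.87295668]
```

View pics/c1.png

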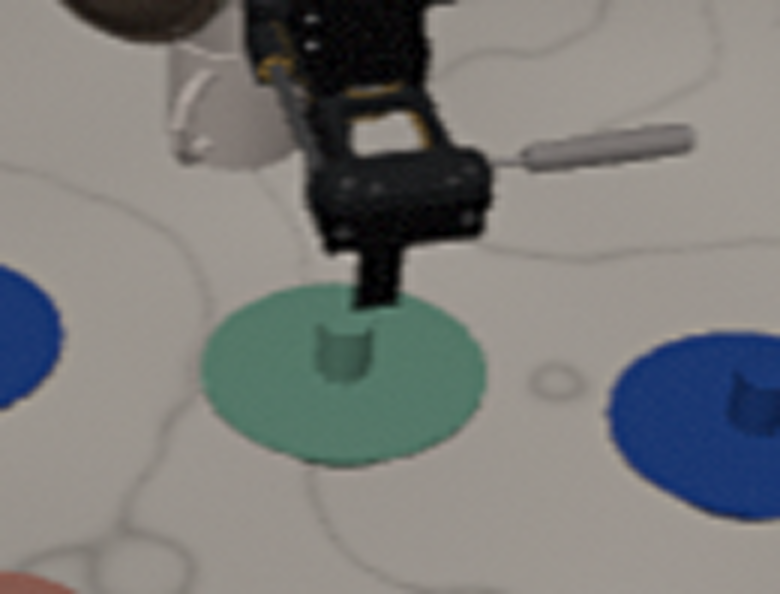

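Run:
```python
from h import *
s=dict(tcp=np.array([0.4518,-0.2768,0.124]))
y=np.array([-.451,.893,0])
for w in(.0435,.05,.0585): print(w,proj("side",s["tcp"]+w*y))
print("observed", 290+378/6,60+303/5.4)
```

```text
0.0435 [351.22691357 114.39428285]
0.05 [351.77841598 115.88296638]
0.0585 [352.50482539 117.84378053]
observed 353.0 116.11111111111111
```

The picture shows the fingertip within about 1 px of its prediction, over the mint knob at crop (345,350). I'll descend and grip.

```bash
python3 -m inch '[{"fingers":8.7,"delta_pos":[0,0,3],"spin":0},{"fingers":8.7,"delta_pos":[0,0,5.5],"spin":0},{"fingers":8.7,"delta_pos":[0,0,7],"spin":0},{"fingers":8.7,"delta_pos":[0,0,7],"spin":0},{"fingers":8.7,"delta_pos":[0,0,7],"spin":0},{"fingers":2,"delta_pos":[0,0,7],"spin":0},{"fingers":2,"delta_pos":[0,0,7],"spin":0},{"fingers":2,"delta_pos":[0,0,7],"spin":0},{"fingers":2,"delta_pos":[0,0,7],"spin":0},{"fingers":2,"delta_pos":[0,0,7],"spin":0},{"fingers":2,"delta_pos":[0,0,7],"spin":0},{"fingers":2,"delta_pos":[0,0,7],"spin":0}]'
```

```text
time_s: 3.3
tcp_pos: [0.4511, -0.2762, 0.0525]
ee_rot: [[-0.893, -0.451, -0.0], [-0.451, 0.893, 0.0], [0.0, 0.0, -1.0]]
wrist_force: [0.3, -0.6, -0.2]
gripper_width: 0.446
```

```bash
python3 -m inch '[{"fingers":2,"delta_pos":[0,0,0],"spin":0},{"fingers":2,"delta_pos":[0,0,0],"spin":0},{"fingers":2,"delta_pos":[0,0,0],"spin":0},{"fingers":2,"delta_pos":[0,0,0],"spin":0},{"fingers":2,"delta_pos":[0,0,0],"spin":0}]'
```

```text
time_s: 3.8
tcp_pos: [0.451, -0.2763, 0.0525]
ee_rot: [[-0.893, -0.451, -0.0], [-0.451, 0.893, 0.0], [0.0, 0.0, -1.0]]
wrist_force: [0.4, -0.2, -0.4]
gripper_width: 0.313
```

```bash
python3 -m inch '[{"fingers":1,"delta_pos":[0,0,0],"spin":0},{"fingers":1,"delta_pos":[0,0,0],"spin":0},{"fingers":1,"delta_pos":[0,0,-2],"spin":0},{"fingers":1,"delta_pos":[0,0,-5],"spin":0},{"fingers":1,"delta_pos":[0,0,-8],"spin":0},{"fingers":1,"delta_pos":[0,0,-11],"spin":0},{"fingers":1,"delta_pos":[0,0,-14],"spin":0},{"fingers":1,"delta_pos":[0,0,-16],"spin":0},{"fingers":1,"delta_pos":[0,0,-16],"spin":0},{"fingers":1,"delta_pos":[0,0,-16],"spin":0},{"fingers":1,"delta_pos":[0,0,-16],"spin":0}]'
python3 - <<'E'
from h import *
im=capture("side");s=sense();print(s["tcp_pos"],s["gripper_width"],s["wrist_force"])
t=s["tcp_pos"];R=(0,0,255)
b=t[2]-.0525
o=overlay("side",im,(280,50,410,150),[(t[:2],.074,b+.036,R),(t[:2],.074,b+.024,(0,255,255))],6);cv2.imwrite("pics/c2.png",o)
E
```

```text
time_s: 4.9
tcp_pos: [0.4501, -0.2759, 0.211]
ee_rot: [[-0.893, -0.451, -0.003], [-0.451, 0.893, 0.001], [0.002, 0.002, -1.0]]
wrist_force: [0.0, 0.4, -0.2]
gripper_width: 0.31
[ 0.45017597 -0.27592893  0.21092622] 0.31338237490370024 [-0.5083289   0.09834435 -0.01619657]
```

View pics/c2.png

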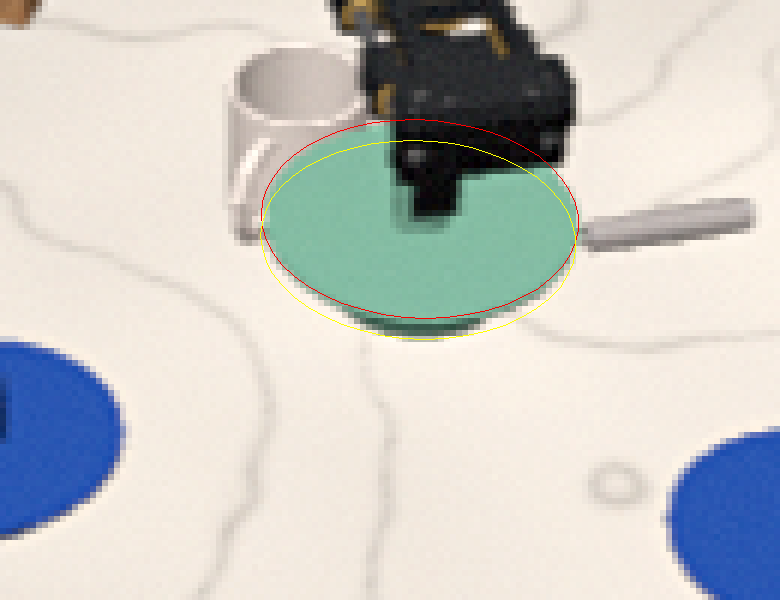

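The lid is held level and agrees with the projected outline. I'll carry it over to the tub.

```bash
python3 -m inch '[{"fingers":1,"delta_pos":[-1,1.6,0],"spin":0},{"fingers":1,"delta_pos":[-3,5,0],"spin":0},{"fingers":1,"delta_pos":[-5.5,9,0],"spin":0},{"fingers":1,"delta_pos":[-8,13.1,0],"spin":0},{"fingers":1,"delta_pos":[-10.5,17.2,0],"spin":0},{"fingers":1,"delta_pos":[-13,21.3,0],"spin":0},{"fingers":1,"delta_pos":[-15.5,25.4,0],"spin":0},{"fingers":1,"delta_pos":[-18,29.5,0],"spin":0},{"fingers":1,"delta_pos":[-20.5,33.6,0],"spin":0},{"fingers":1,"delta_pos":[-23,37.7,0],"spin":0},{"fingers":1,"delta_pos":[-25.5,41.8,0],"spin":0},{"fingers":1,"delta_pos":[-28,45.9,0],"spin":0},{"fingers":1,"delta_pos":[-29.5,48.3,0],"spin":0},{"fingers":1,"delta_pos":[-30.1,49.3,0],"spin":0},{"fingers":1,"delta_pos":[-30.1,49.3,0],"spin":0},{"fingers":1,"delta_pos":[-30.1,49.3,0],"spin":0},{"fingers":1,"delta_pos":[-30.1,49.3,0],"spin":0},{"fingers":1,"delta_pos":[-30.1,49.3,0],"spin":0}]'
python3 - <<'E'
from h import *
s=sense();print(s["tcp_pos"],s["gripper_width"],s["joints"].round(1))
t=s["tcp_pos"];R=(0,0,255);b=t[2]-.0525;Y=(0,255,255)
u=(.497,.300)
for c,bx in(("side",(200,190,330,330)),("top",(150,130,270,240))):
    im=capture(c);cv2.imwrite(f"pics/{c}3.png",im[:,:,::-1])
    o=overlay(c,im,bx,[(t[:2],.074,b+.036,R),(u,.066,.08,Y)],4 if c=="side" else 5);cv2.imwrite(f"pics/o3{c}.png",o)
E
```

```text
time_s: 6.75
tcp_pos: [0.4975, 0.2982, 0.2128]
ee_rot: [[-0.893, -0.45, 0.0], [-0.45, 0.893, 0.0], [-0.0, 0.0, -1.0]]
wrist_force: [-0.8, -0.1, -0.2]
gripper_width: 0.312
[0.49748439 0.29820933 0.21281629] 0.31224487009321417 [  46.9   18.1   -6.9   -0.   -65.  -110.2]
```

View pics/o3side.png

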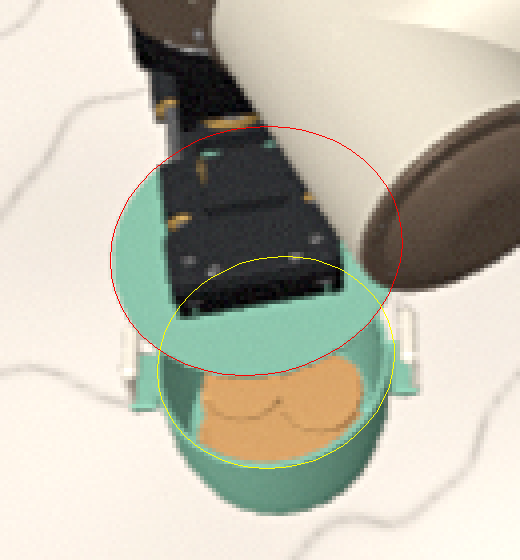

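View pics/o3top.png

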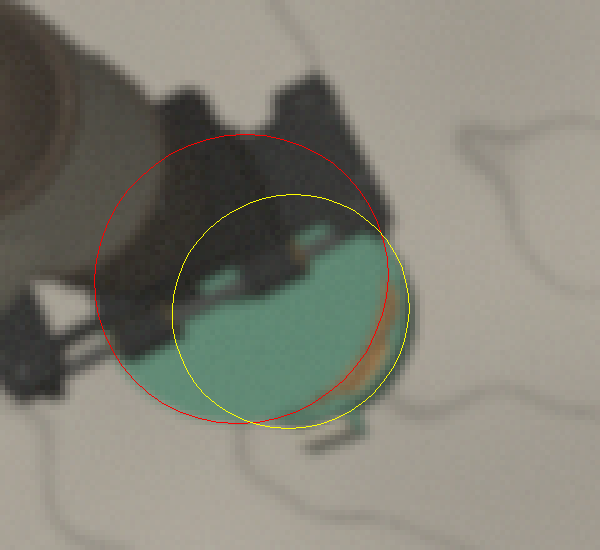

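Lid outline matches the arm's pose, and the tub rim is about where I estimated it. I'll lower the lid to just above the clips and check again.

```bash
python3 -m inch '[{"fingers":1,"delta_pos":[0,0,2],"spin":0},{"fingers":1,"delta_pos":[0,0,4],"spin":0},{"fingers":1,"delta_pos":[0,0,6],"spin":0},{"fingers":1,"delta_pos":[0,0,7],"spin":0},{"fingers":1,"delta_pos":[0,0,7.7],"spin":0},{"fingers":1,"delta_pos":[0,0,7.7],"spin":0},{"fingers":1,"delta_pos":[0,0,7.7],"spin":0},{"fingers":1,"delta_pos":[0,0,7.7],"spin":0},{"fingers":1,"delta_pos":[0,0,7.7],"spin":0}]'
python3 - <<'E'
from h import *
s=sense();print(s["tcp_pos"],s["gripper_width"],s["wrist_force"])
t=s["tcp_pos"];R=(0,0,255);b=t[2]-.0525;Y=(0,255,255)
for c,bx in(("side",(210,220,330,330)),("top",(160,140,260,230))):
    im=capture(c);cv2.imwrite(f"pics/{c}4.png",im[:,:,::-1])
    o=overlay(c,im,bx,[(t[:2],.074,b+.036,R)],5 if c=="side" else 5);cv2.imwrite(f"pics/o4{c}.png",o)
E
```

```text
time_s: 7.75
tcp_pos: [0.4977, 0.2998, 0.1364]
ee_rot: [[-0.893, -0.451, 0.001], [-0.451, 0.893, 0.001], [-0.002, 0.0, -1.0]]
wrist_force: [-0.2, 0.4, -0.9]
gripper_width: 0.312
[0.4977362  0.29982144 0.13637409] 0.3123294399798746 [-0.18781719  0.39544841 -0.93386274]
```

View pics/o4side.png

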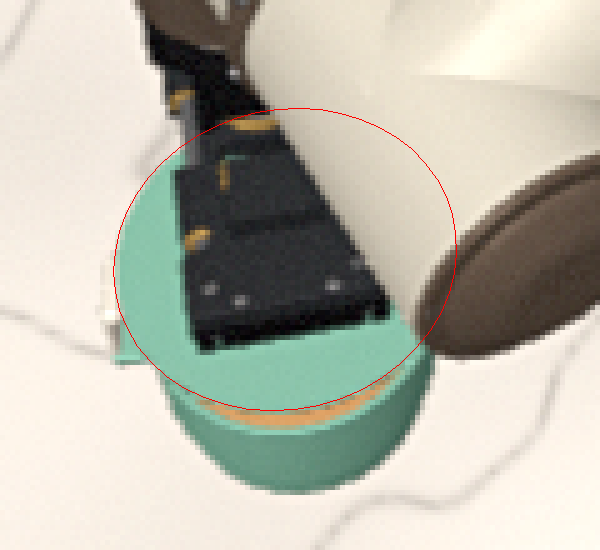

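View pics/o4top.png

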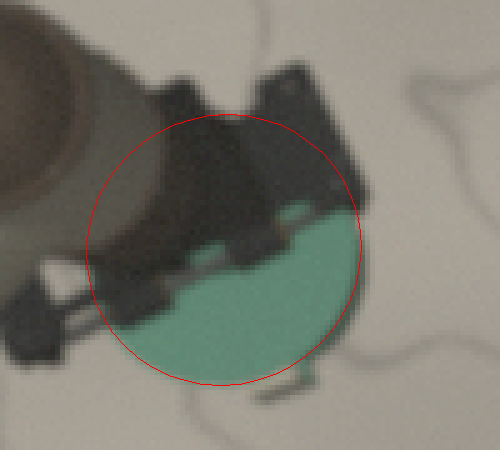

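```bash
python3 -m inch '[{"fingers":1,"delta_pos":[0,0,0.7],"spin":0},{"fingers":1,"delta_pos":[0,0,1.2],"spin":0},{"fingers":1,"delta_pos":[0,0,1.5],"spin":0},{"fingers":1,"delta_pos":[0,0,1.6],"spin":0},{"fingers":1,"delta_pos":[0,0,1.7],"spin":0},{"fingers":1,"delta_pos":[0,0,1.7],"spin":0},{"fingers":1,"delta_pos":[0,0,1.7],"spin":0}]'; python3 -m inch '[{"fingers":1,"delta_pos":[0,0,0.1],"spin":0},{"fingers":1,"delta_pos":[0,0,0.2],"spin":0},{"fingers":1,"delta_pos":[0,0,0.2],"spin":0}]'
```

```text
time_s: 8.55
tcp_pos: [0.4986, 0.3002, 0.1197]
ee_rot: [[-0.892, -0.451, 0.003], [-0.451, 0.892, 0.002], [-0.003, 0.0, -1.0]]
wrist_force: [2.8, 0.2, 4.8]
gripper_width: 0.312
time_s: 8.85
tcp_pos: [0.4985, 0.3003, 0.1176]
ee_rot: [[-0.892, -0.451, 0.003], [-0.451, 0.892, 0.002], [-0.003, 0.001, -1.0]]
wrist_force: [3.2, 1.2, 4.8]
gripper_width: 0.313
```

```bash
python3 -m inch '[{"fingers":1,"delta_pos":[-0.1,-0.05,0.1],"spin":0},{"fingers":1,"delta_pos":[-0.1,-0.05,0.2],"spin":0},{"fingers":1,"delta_pos":[-0.1,-0.05,0.3],"spin":0},{"fingers":1,"delta_pos":[-0.1,-0.05,0.3],"spin":0}]'; python3 -m inch '[{"fingers":1,"delta_pos":[0,0,0.15],"spin":0},{"fingers":1,"delta_pos":[0,0,0.3],"spin":0},{"fingers":1,"delta_pos":[0,0,0.3],"spin":0}]'
```

```text
time_s: 9.25
tcp_pos: [0.5001, 0.3005, 0.1146]
ee_rot: [[-0.892, -0.452, 0.004], [-0.452, 0.892, 0.002], [-0.004, 0.0, -1.0]]
wrist_force: [4.9, 2.2, 6.5]
gripper_width: 0.312
time_s: 9.55
tcp_pos: [0.4981, 0.2993, 0.1102]
ee_rot: [[-0.893, -0.45, -0.001], [-0.45, 0.893, -0.0], [0.001, 0.0, -1.0]]
wrist_force: [0.4, 0.4, 3.6]
gripper_width: 0.313
```

```bash
python3 -m inch '[{"fingers":1,"delta_pos":[0,0,0.15],"spin":0},{"fingers":1,"delta_pos":[0,0,0.3],"spin":0},{"fingers":1,"delta_pos":[0,0,0.3],"spin":0}]';  python3 - <<'E'
from h import *
s=sense();print(s["tcp_pos"],s["wrist_force"],s["moment"])
im=capture("side");cv2.imwrite("pics/c5.png",cv2.resize(im[220:330,210:330,::-1],None,fx=5,fy=5))
E
```

```text
time_s: 9.85
tcp_pos: [0.4973, 0.2988, 0.1086]
ee_rot: [[-0.892, -0.451, -0.002], [-0.451, 0.892, -0.002], [0.003, -0.001, -1.0]]
wrist_force: [-3.1, -1.0, 12.7]
gripper_width: 0.312
[0.49733364 0.2988012  0.10855004] [-3.11708231 -1.02351627 12.71394132] [-0.09542455  1.00267773  0.01139837]
```

View pics/c5.png

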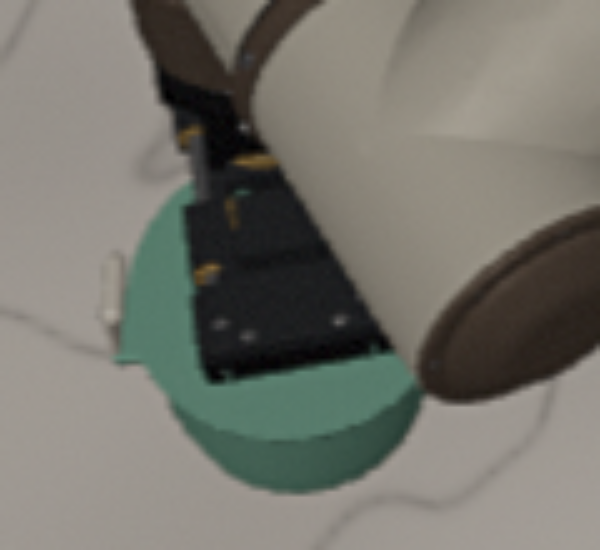

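The TCP is at the expected home height of 0.1085 and the force is rising steeply. I'll press a little harder to make sure both sides are seated.

```bash
python3 -m inch '[{"fingers":1,"delta_pos":[0,0,0.2],"spin":0},{"fingers":1,"delta_pos":[0,0,0.4],"spin":0},{"fingers":1,"delta_pos":[0,0,0.4],"spin":0},{"fingers":1,"delta_pos":[0,0,0.4],"spin":0}]'
```

```text
time_s: 10.3
tcp_pos: [0.4976, 0.2989, 0.1082]
ee_rot: [[-0.892, -0.452, -0.0], [-0.452, 0.892, -0.002], [0.001, -0.001, -1.0]]
wrist_force: [-10.2, -2.8, 28.8]
gripper_width: 0.311
```

```bash
python3 -m inch '[{"fingers":1,"delta_pos":[0,0,-0.4],"spin":0},{"fingers":1,"delta_pos":[0,0,-0.7],"spin":0},{"fingers":1,"delta_pos":[0,0,-0.8],"spin":0},{"fingers":5,"delta_pos":[0,0,-0.8],"spin":0},{"fingers":7,"delta_pos":[0,0,-0.8],"spin":0},{"fingers":7,"delta_pos":[0,0,-0.8],"spin":0},{"fingers":7,"delta_pos":[0,0,-0.8],"spin":0},{"fingers":7,"delta_pos":[0,0,-0.8],"spin":0},{"fingers":7,"delta_pos":[0,0,-0.8],"spin":0},{"fingers":7,"delta_pos":[0,0,-0.8],"spin":0}]'
```

```text
time_s: 11.3
tcp_pos: [0.4985, 0.2995, 0.1116]
ee_rot: [[-0.893, -0.451, -0.0], [-0.451, 0.893, 0.0], [-0.0, 0.0, -1.0]]
wrist_force: [0.3, -0.0, 1.2]
gripper_width: 0.781
```

Released. I'll rise straight up and then move clear, back towards -y, for a look.

```bash
python3 -m inch '[{"fingers":7,"delta_pos":[0,0,-1],"spin":0},{"fingers":7,"delta_pos":[0,0,-3],"spin":0},{"fingers":7,"delta_pos":[0,0,-6],"spin":0},{"fingers":7,"delta_pos":[0,0,-10],"spin":0},{"fingers":7,"delta_pos":[0,0,-13],"spin":0},{"fingers":7,"delta_pos":[3,-3,-14],"spin":0},{"fingers":7,"delta_pos":[5,-7,-14],"spin":0},{"fingers":7,"delta_pos":[7,-11,-14],"spin":0},{"fingers":7,"delta_pos":[9,-15,-14],"spin":0},{"fingers":7,"delta_pos":[11,-19,-14],"spin":0},{"fingers":7,"delta_pos":[13,-23,-14],"spin":0},{"fingers":7,"delta_pos":[15,-27,-14],"spin":0},{"fingers":7,"delta_pos":[17,-30,-14],"spin":0},{"fingers":7,"delta_pos":[17,-30,-14],"spin":0},{"fingers":7,"delta_pos":[17,-30,-14],"spin":0},{"fingers":7,"delta_pos":[17,-30,-14],"spin":0}]'
python3 - <<'E'
from h import *
t=(.498,.299);R=(0,0,255);Y=(0,255,255)
for c,bx in(("side",(225,235,315,325)),("top",(170,150,250,225))):
    im=capture(c);cv2.imwrite(f"pics/{c}6.png",im[:,:,::-1])
    k=6; a=overlay(c,im,bx,[],k);b=overlay(c,im,bx,[(t,.074,.092,R),(t,.074,.08,Y)],k)
    o=np.hstack([a,b]);o=cv2.resize(o,None,fx=.74,fy=.74,interpolation=cv2.INTER_AREA);cv2.imwrite(f"pics/o6{c}.png",o);print(o.shape)
E
```

```text
time_s: 12.9
tcp_pos: [0.4823, -0.0444, 0.252]
ee_rot: [[-0.892, -0.451, 0.001], [-0.451, 0.892, 0.0], [-0.001, -0.0, -1.0]]
wrist_force: [-0.5, 0.4, 0.7]
gripper_width: 0.805
(400, 799, 3)
(333, 710, 3)
```

View pics/o6side.png

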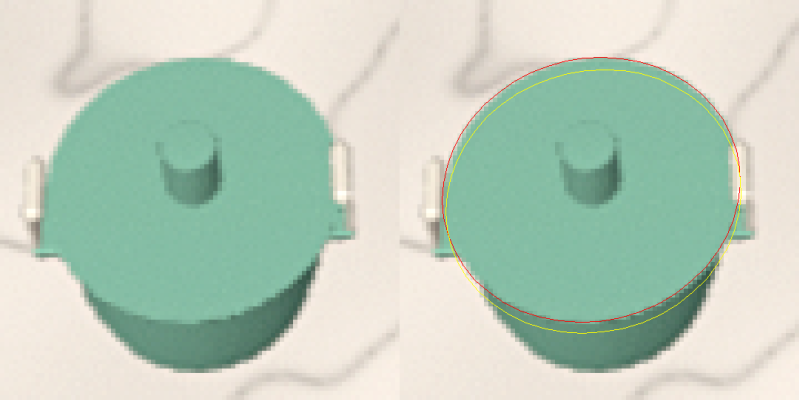

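View pics/o6top.png

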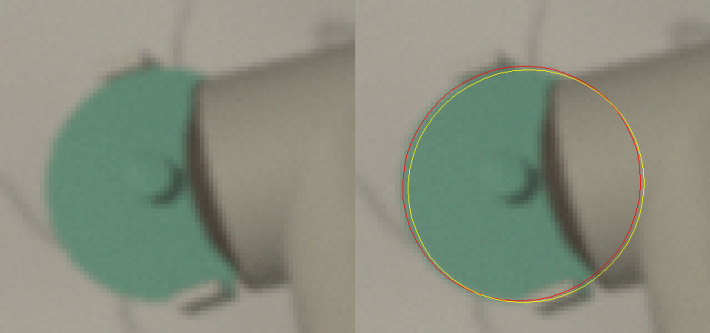

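View pics/side6.png

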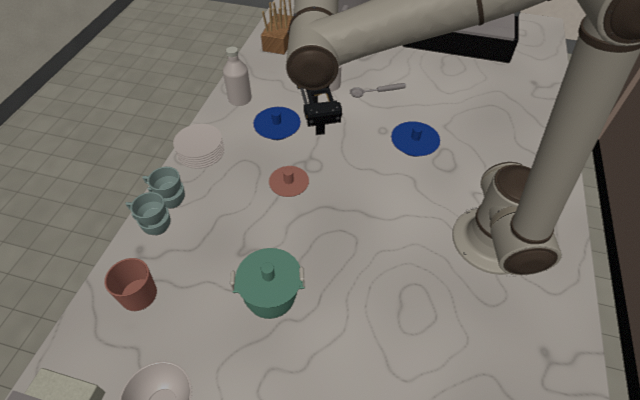

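The lid looks seated, but I'm not sure about the left (+x) clip's overlap. I'll check it against a clip model.

```bash
cat > m.py <<'E'
from h import *
from scipy.optimize import least_squares
# clip centres (px, cream centroid) before/after
def cream(im,box):
    x0,y0,x1,y1=box;p=im[y0:y1,x0:x1].astype(int)
    hsv=cv2.cvtColor(im[y0:y1,x0:x1].copy(),cv2.COLOR_RGB2HSV)
    return hsv,p
ims={n:cv2.imread(f"pics/{n}.png")[:,:,::-1].copy() for n in("side0","side6")}
r=[]
for n in ims:
    row=[]
    for bx in((226,264,242,290),(293,260,309,290)):
        x0,y0,x1,y1=bx;g=cv2.resize(ims[n][y0:y1,x0:x1,::-1],None,fx=12,fy=12,interpolation=cv2.INTER_NEAREST)
        row.append(cv2.convertScaleAbs(cv2.copyMakeBorder(g,0,370-g.shape[0],0,4,cv2.BORDER_CONSTANT),alpha=1.5))
    r+=row
o=np.hstack(r);cv2.imwrite("pics/clips.png",o);print(o.shape)
ax=np.array([.5662-.4241,.327-.266]);ax/=np.linalg.norm(ax);print(ax)
for c in(np.array([.497,.3]),):
    for s in(1,-1):
        for rr,z in((.071,.092),(.071,.102),(.076,.097),(.081,.102),(.074,.092)):
            print(s,rr,z,proj("side",[*(c+s*rr*ax),z]).round(1))
E
python3 m.py
```

```text
(370, 784, 3)
[0.91891073 0.39446555]
1 0.071 0.092 [235.7 280.3]
1 0.071 0.102 [235.1 278. ]
1 0.076 0.097 [233.1 279.4]
1 0.081 0.102 [230.4 278.6]
1 0.074 0.092 [234.3 280.4]
-1 0.071 0.092 [299.9 272.4]
-1 0.071 0.102 [299.7 270.2]
-1 0.076 0.097 [302.1 271. ]
-1 0.081 0.102 [304.2 269.6]
-1 0.074 0.092 [301.2 272.2]
```

View pics/clips.png

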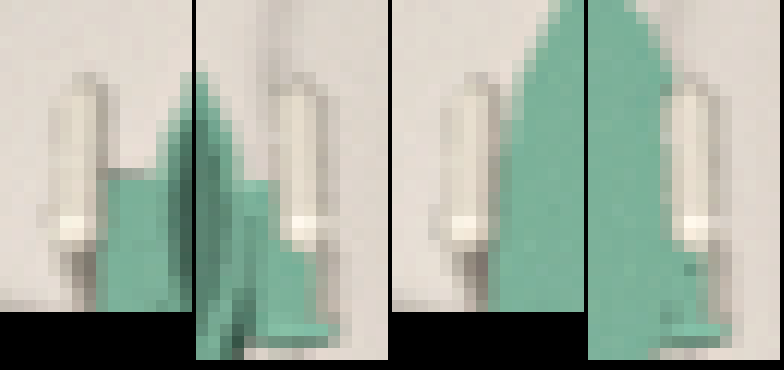

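Run:
```python
from h import *
im=cv2.imread("pics/side6.png")[:,:,::-1].copy()
R=(0,0,255);Y=(0,255,255);t=(.497,.300)
a=overlay("side",im,(225,240,315,322),[],7)
b=overlay("side",im,(225,240,315,322),[(t,.014,.130,R),(t,.014,.092,Y),(t,.074,.092,R)],7)
cv2.imwrite("pics/k.png",cv2.resize(b,None,fx=1,fy=1))
for rb in(.05,.053):
  print(fit("side",im,(225,240,315,325),[(.074,.092),(.074,.08),(.066,.08),(rb,0)],np.array(t)))
for t in(("mouth"),("lid"),("tub")): print(t,[(r["conf"],np.round(np.array(r["location"])*[640,400],1)) for r in spot_point("side",t)[:3]])
print(proj("side",(.497,.3,.056)),proj("side",(.497,.3,.0)),proj("side",(.497,.3,.08)))
```

```text
(array([0.49683819, 0.3024553 ]), np.float64(56.60946833804765), np.float64(3528.0), np.float64(3608.8745098039212))
(array([0.49775796, 0.30129904]), np.float64(46.16739889192812), np.float64(3528.0), np.float64(3670.341176470588))
mouth []
lid [(0.86, array([277.1, 128.9])), (0.81, array([414.8, 146.5])), (0.68, array([268.6, 285.8]))]
tub [(0.92, array([275.2, 294.1]))]
[269.38242192 284.00797272] [271.38028223 295.21258162] [268.47374587 278.91184078]
```

View pics/k.png

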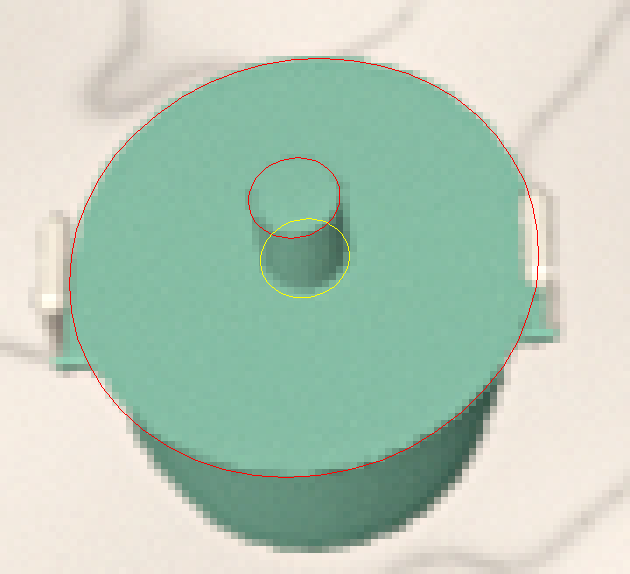

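Everything agrees: the lid outline and knob fit the home height, and both cream clips are back at their original pixels, (232,277) and (302,272). The pink and blue lids haven't moved.

```bash
python3 -c "
from station import *
print(finish_job())"
```

```text
the job is handed in; nothing more can be done
None
```

The mint lid is on the mint tub and pressed home. I released it, moved the arm clear and handed the job in at about 13 s.

- **Depth and force:** First contact was at about TCP z 0.120. The lid then dropped about 12 mm to 0.108, which is the expected home height. It stopped there against 29 N, after giving way at roughly 6.5 N or a little more. I only read the force at the end of each move, so the true peak, quoted as 8 to 15 N, was not seen.
- **Clips and tub:** In the last side picture the lid sits level at home height, and both clips are back where they were before. The right clip clearly overlaps the lid edge. The left one only shows its bead flush against the edge, because of the viewing angle, so that side rests on its position being unchanged. The tub is upright and unmoved to within about 1 mm.
- **Other lids:** The pink lid and the blue look-alikes are where they were.
- **Disagreements:** My side-picture fits of the lidded tub differ by 1 to 3 mm from the first estimate, within calibration error. The network did not report "mouth" once the tub was covered. It placed the lid's origin about 2 px from the predicted spot, and the tub's origin about 4 px, much as it did before the lid went on.

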